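Lock a print nest with the cam hook

TASK

Slide the print nest along its rails until the pin on its draw bolt sits in the mouth of the cam lock, then turn the cam clockwise by its crank peg, something like half a turn, until the hook has drawn the nest up tight against its two stop posts. Feel for the tightness: stop as soon as it pulls firmly, do not shove the nest hard or overtighten the cam, then let go, leaving everything else where it is.

Things in the scene. Friction and masses are not known exactly. Their poses are not given: they have to be found in the camera images.
- fixture: The fixed steel bed plate, 320 x 200 x 12 mm, lying flat on the table. Origin: centre of its underside; its x axis is the direction in which the nest slides in, y to the left of that, z up. Two aluminium rails (10 mm wide, 20 mm high, inner faces 71.6 mm apart, from x = -155 to x = +45 mm) stand on it along x; the cam turns about the vertical line x = +85 mm, y = 0.
- nest: Loose print nest, an aluminium block 90 x 70 x 45 mm (x, y, z), 0.45 to 0.8 kg, lying between the rails with 0.8 mm play a side, a black knob and a white cap on top; slides with 2 to 6 N. Origin: centre of its underside; x axis towards the cam. Its rear face (x = -45 mm) is free to push on. A steel draw bolt (12 wide, 8 high, 35 mm above the underside) sticks out of its front.
- nest_center (a point): Centre of the nest block, half-way up (22.5 mm above its underside); same axes as the nest.
- nest_knob (a point): Centre of the black knob on the nest, 28 mm diameter, 16 mm high, 60 mm above the nest's underside and 22 mm behind its middle.
- bolt_pin (a point): Middle of the round steel pin (10 mm diameter, about 14 mm long) hanging from the end of the nest's draw bolt, 81.5 mm ahead of the nest's middle.
- cam_mouth (a point): Fixed point where the pin's centre lies when it has bottomed in the open mouth of the cam, against the hub (19.8 mm before the cam axis); the nest cannot be pushed farther in until the cam is turned. The hook catches the pin if it is within about 2 mm of this point. Same axes as the fixture.
- cam_axis (a point): Fixed point on the cam's vertical turning axis, 68 mm above the table. Turning the cam slowly takes 2 to 5 N at the peg (friction) until the nest meets the stop posts; then this climbs by some 10 to 20 N per rad. About 5 N above the friction is tight (some 25 N on the posts); 8 N above is too much. Self-locking. End stop at 3.65 rad.
- cam_peg (a point): Grip point on the crank peg, an upright pin 36 mm from the cam axis with a black sleeve (18 mm diameter, from 43 to 86 mm above the table) that spins freely on it; this point is 68 mm up. It goes round with the cam and may be pinched from above; the gripper need not turn with it. With the cam fully open it stands left of the axis (fixture +y, 3 mm back).
- cam: The cam: steel disc (34 mm radius, top 26 mm above the table) with a spiral hook wall on it (top 40 mm above the table). Origin: on the axis, 18 mm above the table; its x is the fixture's x when fully open. It starts 0 to 0.2 rad clockwise (from above) of that. The hook reaches the pin after 0.4 to 0.9 rad, draws it in 2.3 mm per rad, and brings the nest to the stop between 1.9 and 3.3 rad.
- stop: Two fixed steel posts (16 mm wide, 36 mm high, 48 mm apart) on the bed either side of the draw bolt, on whose faces the nest's front face comes to rest. Origin: between them on the bed, in the plane of those faces. Its place along the slide differs by up to 1.4 mm either way. The nest ends 2 to 6 mm farther in than the open cam lets it be pushed.
- thumbscrew: Loose black thumbscrew, 22 mm diameter, 28 mm high, standing on the bed beside a rail; leave alone. Origin: its underside.
- collar: Loose steel collar, 26 mm diameter, 10 mm high, lying on the bed beside the other rail; leave alone. Origin: its underside.
- thinner: White bottle, 60 mm diameter, 150 mm high, standing on the table to the left; leave alone. Origin: its underside.
- ink_tin: Metal tin, 84 mm diameter, 75 mm high, on the table to the right; leave alone. Origin: its underside.
Not all that is in view belongs to the job. Leave any purple look-alike of the nest alone.

How it is judged:
By the outcome, as a careful person would: the job done as asked, in the order asked, and still so for the second after the job is handed in, with the robot touching nothing.
It also fails if it takes over 69 s, if anything falls off the work surface, if the arm or the gripper's body presses on something with over 40 N, if the wrist force passes 120 N, or if a joint passes its speed limit or range.

ROBOT

A 7-joint arm with a two-finger parallel gripper is mounted at the origin on the work surface. World frame = base frame: x ahead of the robot, y to its left, z up, the work surface at z = 0. Lengths are in m, angles in rad, forces in N, time in s.
With the tool pointing down it reaches from about 0.4 to 0.75 m from the base axis. Payload 19.5 kg.
Tool frame: the origin (TCP) lies between the finger pads; the fingertips stand 14 mm ahead of it and the grasp point (between the pads) lies 5 mm behind it; z points along the fingers, y is the line along which they close (so a half turn about z gives the same grasp; the last joint's range is limited). The gripper opens to 85 mm and grips with 20 to 120 N. Pads are 22 mm wide; open, the fingers measure 114 mm over their backs; the gripper's body (76 mm by 85 mm) begins 54 mm behind the grasp point. The pads swing forward as they close: fully open they stand 13 mm farther back than shut.
Start: joints at [1.215, 0.707, -0.028, 1.485, 0.022, 0.951, -0.075], TCP at [0.177, -0.547, 0.245] pointing down, gripper open.
Joint ranges: [-2.71, 2.71], [-0.32, 2.16], [-1.57, 1.52], [0, 2.45], [-1.46, 4.6], [0, 2.02], [-2.83, 2.83]. Speed limits (rad/s): [1.89, 1.89, 2.57, 2.57, 3.01, 3.01, 3.01].

INTERFACE

Orientations are given as a unit quaternion [x, y, z, w].
In Python, from rig import env gives the robot as it stands.
- The arm moves only by the shell command python3 -m handwheel 'ROWS' [OPENING]. ROWS is JSON, a list of rows, each a list of 2 entries, a list of its own where there are three numbers: the shift along the tool's x, y, z in mm, then the turn about the tool's z in degrees. A call has 1 to 10 rows; each row shifts and turns the commanded pose from where the row before left it, along the tool's axes as they then stand; what a row does not reach is not made up. A row lasts 1/12 s, in which the tool goes at most 41.7 mm and 7.16 degrees, less where a joint would pass 70% of its speed; a pose out of reach is approached as far as the arm can. A call is refused whole if a number of a shift passes 41.7 or a number of a turn 7.16, either way. A call with a gripper value outside its range is refused whole. OPENING is the closure, from 0 (fully open) to 1 (shut), set as the call begins (- or left out, the last holds). The fingers move at their own pace and stop on an object; the grip force is fixed at half the most. Time passes only in rows, so rows that do not move let the fingers close. It gives the time, the measured TCP pose, the force, the opening and the grip force at its end, in the units of the state.
- env.sense(): the state, without advancing time (a new reading comes with each control period).
- env.read_camera(name): name is "side" or "top" or "wrist"; returns a dict with "image" (400x640x3 uint8, blue, green, red), "K" (3x3 intrinsics, pixels), "R" (3x3) and "t" (3): a world point X has camera coordinates R X + t; the wrist camera has in their place "tool_from_camera" (4x4, takes a point from camera to tool coordinates, whose origin is the TCP and whose axes are the flange's). Camera axes: x right, y down, z forward; pixel columns grow to the right and rows downward; lengths in m; the calibration is good to about 2 mm. The wrist camera is an equidistant fisheye: a pixel r from the principal point sees the ray r / f radians off the axis. A picture is of the moment at which its call begins: read the wrist's pose just before it. There is no depth.
- env.finish_job(): hands the job in; it is judged then, once.
Trained networks look in a picture, given as the dict that the camera call returned (one of the last four; its "shot" number tells which), for a name from the list of things; names that differ only in an ending like _2 or _b are one class to them, and where a whole thing is asked for, a point or a joint stands for the part that bears it (a point fixed in the world has none). Each returns a list of dicts, best first, with "p" (0 to 1); they miss things now and then, are a little off and sometimes report something else, mostly with a low value. They report only what shows in the picture. A call takes as long as a camera call. They do not tell look-alikes from the thing itself.
- env.search_frame(picture, thing): "position" ([x, y, z] in m, in world coordinates, good to about 4 mm: the middle of the surface that is visible of it).
- env.landmark_of(picture, thing): "position" ([x, y, z] in m, in world coordinates, good to about 4 mm: a listed point, or the origin of a listed thing).
The state is a dict: "t": time; "joint_pos": joint angles; "qvel": joint speeds; "joint_torque": joint torques, N m; "tool_pos": TCP position; "tool_rot": TCP orientation; "force": force on the tool from outside, world axes, zero at the start; "ft_torque": the same for the moment, N m; "grip_width": finger opening in m; "gripper_force": force on a finger pad.
Only numpy, scipy, OpenCV 4.12 (cv2) and the standard library are available. Lean on these libraries where they do the work, as an engineer would, in place of code of your own. Each camera call takes 0.05 s, during which the arm holds its last target. There are 200 camera calls.

## Working session

There is one attempt and no reset: what is moved stays moved. The work goes in short steps, Python scripts to look and compute and a shell command to move; the robot and the scene stay as the last step left them, time stands still between calls to the robot, and variables do not carry over. Pictures are saved under pics/ and viewed, at most 10 in all, crops included, and the job is handed in when it is done.

```bash
mkdir -p pics; ls; cat > h.py <<'E'
from rig import env
import numpy as np, cv2
from scipy.spatial.transform import Rotation as R
def st():
    s=env.sense(); print('t',round(s['t'],2),'p',np.round(np.array(s['tool_pos'])*1e3,1),'F',np.round(s['force'],1),'w',round(s['grip_width']*1e3,1),'gf',s['gripper_force']); return s
E
python3 - <<'E'
from h import *
s=st(); print(R.from_quat(s['tool_rot']).as_matrix().round(3))
for c in ['side','top']:
    p=env.read_camera(c); cv2.imwrite(f'pics/{c}0.png',p['image'])
    for n in ['fixture','nest','nest_center','nest_knob','bolt_pin','cam_mouth','cam_axis','cam_peg','cam','stop']:
        print(c,n,[(np.round(np.array(d['position'])*1e3,1).tolist(),round(d['p'],2)) for d in env.landmark_of(p,n)][:3])
st()
E
```

```text
pics
t 0.0 p [ 177.4 -546.7  244.8] F [-0.3  0.7 -0.5] w 85.7 gf 0.0
[[ 0.951  0.309 -0.   ]
 [ 0.309 -0.951  0.001]
 [-0.    -0.001 -1.   ]]
side fixture [([563.5, -58.8, 4.5], 0.69), ([560.8, 31.3, 16.5], 0.3)]
side nest [([382.8, -386.9, 3.2], 0.98), ([560.6, -146.6, 14.4], 0.59)]
side nest_center [([562.3, -143.7, 35.9], 0.79), ([391.1, -382.0, 18.0], 0.75)]
side nest_knob [([395.6, -367.1, 58.8], 0.65), ([561.0, -166.9, 75.7], 0.62)]
side bolt_pin [([560.4, -59.4, 33.2], 0.82), ([343.7, -452.4, 22.5], 0.64)]
side cam_mouth [([561.5, 7.0, 34.1], 0.74)]
side cam_axis [([565.0, 27.6, 69.1], 0.59)]
side cam_peg [([529.5, 24.1, 64.7], 0.87), ([564.2, -144.4, 39.0], 0.73)]
side cam [([559.5, 27.4, 16.1], 0.61)]
side stop [([561.1, -28.9, 7.9], 0.53), ([562.8, -165.7, 75.9], 0.44)]
top fixture []
top nest [([566.6, -144.1, 8.9], 0.93), ([384.1, -390.4, 1.0], 0.59), ([565.7, 5.7, 38.6], 0.39)]
top nest_center [([384.7, -382.7, 22.3], 0.84), ([558.6, -145.4, 36.2], 0.66)]
top nest_knob [([562.5, -167.9, 73.2], 0.76), ([396.9, -368.0, 59.7], 0.72), ([640.0, -172.1, 10.9], 0.46)]
top bolt_pin [([566.1, -66.5, 35.9], 0.95), ([336.9, -453.9, 27.6], 0.7), ([559.8, -60.6, -2.1], 0.44)]
top cam_mouth [([563.8, 5.3, 37.6], 0.7)]
top cam_axis [([559.5, 28.5, 65.3], 0.78)]
top cam_peg [([525.1, 29.2, 66.0], 0.79)]
top cam [([563.8, 26.7, 16.0], 0.94)]
top stop [([564.8, -25.2, 15.8], 0.64)]
t 1.1 p [ 177.5 -546.9  245.3] F [ 0.1  0.5 -0.7] w 85.2 gf 0.0
```

View pics/top0.png

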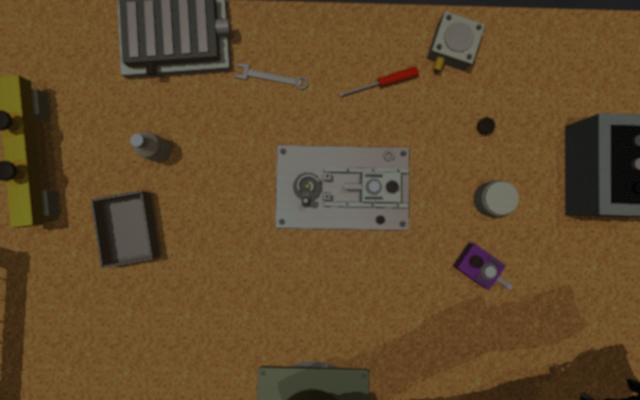

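View pics/side0.png

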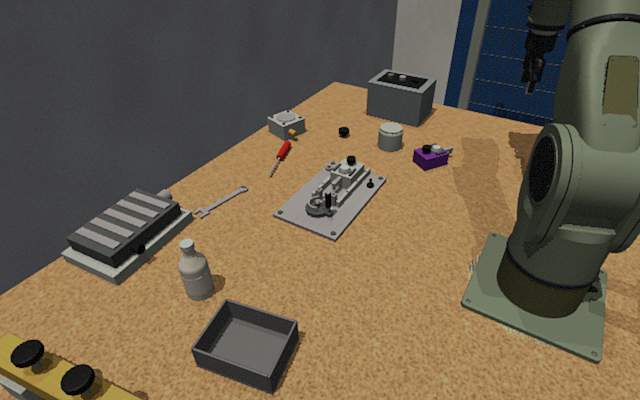

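The real nest is the grey block between the rails at top pixel (382,187). The purple block at (480,267) is the look-alike, off the fixture. I'll confirm this in a crop.

```bash
python3 - <<'E'
from h import *
i=cv2.imread('pics/top0.png'); cv2.imwrite('pics/crop1.png',cv2.resize(i[135:295,265:525],None,fx=3,fy=3,interpolation=cv2.INTER_CUBIC))
p=env.read_camera('top'); K,Rm,t=p['K'],p['R'],p['t']
def px(u,v,z):
    d=Rm.T@np.linalg.solve(K,[u,v,1]); c=-Rm.T@t; return ((c+d*(z-c[2])/d[2])*1e3).round(1)
for u,v in [(276,146.5),(410,147),(276,229),(410,231)]: print(px(u,v,.012))
print('axis?',px(307,187,.04),'knob',px(392,187,.08),'purple',px(478,262,.068))
E
```

```text
[655.  104.8  12. ]
[ 662.  -219.1   12. ]
[456.2  99.1  12. ]
[ 459.4 -222.    12. ]
axis? [557.   27.2  40. ] knob [ 559.3 -165.6   80. ] purple [ 394.3 -365.9   68. ]
```

View pics/crop1.png

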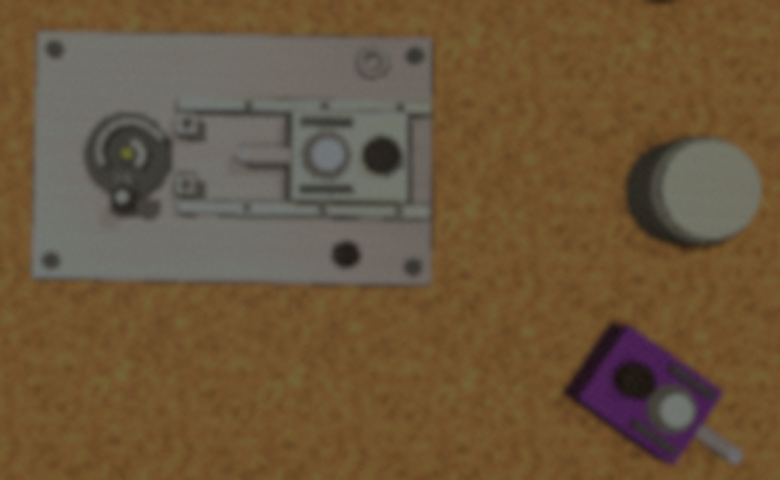

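```bash
python3 -m handwheel '[[[0,0,0],-7.16],[[0,0,0],-7.16],[[0,0,0],-7.16],[[0,0,0],-7.16],[[0,0,0],-7.16],[[0,0,0],-7.16],[[0,0,0],-7.16],[[0,0,0],-7.16],[[0,0,0],-7.16],[[0,0,0],-7.16]]' 1
python3 -m handwheel '[[[27,32,0],0],[[27,32,0],0],[[27,32,0],0],[[27,32,0],0],[[27,32,0],0],[[27,32,0],0],[[27,32,0],0],[[27,32,0],0],[[27,32,0],0],[[27,32,0],0]]'
python3 - <<'E'
from h import *
s=st(); print(R.from_quat(s['tool_rot']).as_matrix().round(3))
E
```

```text
t: 1.98
tool_pos: [0.1774, -0.5469, 0.2453]
tool_rot: [0.708, 0.707, -0.0, -0.0]
force: [-0.6, 0.2, -0.7]
grip_width: -0.0002
gripper_force: 0.0
t: 2.82
tool_pos: [0.4993, -0.279, 0.2454]
tool_rot: [0.71, 0.704, -0.0, 0.0]
force: [0.3, -1.0, 0.7]
grip_width: 0.0003
gripper_force: 0.0
t 2.82 p [ 499.3 -279.   245.4] F [ 0.3 -1.   0.7] w 0.3 gf 0.0
[[ 0.007  1.     0.   ]
 [ 1.    -0.007 -0.   ]
 [-0.     0.    -1.   ]]
```

The crop shows the grey nest between the rails, with its bolt (crop 260,155) pointing at the cam (127,155). The purple block (650,395) is off the fixture, so the grey one is the target.

```bash
python3 -m handwheel '[[[22,25,10],-1],[[22,25,10],0],[[10,12,10],0],[[0,0,0],0],[[0,0,0],0]]'
python3 - <<'E'
from h import *
s=st(); p=env.read_camera('wrist'); cv2.imwrite('pics/w1.png',p['image'])
for n in ['nest','nest_center','nest_knob','bolt_pin','cam_mouth','cam_axis','cam_peg','cam','stop']:
    print(n,[(np.round(np.array(d['position'])*1e3,1).tolist(),round(d['p'],2)) for d in env.landmark_of(p,n)][:2])
print(p['K'],p['tool_from_camera'])
E
```

```text
t: 3.23
tool_pos: [0.5598, -0.2258, 0.2147]
tool_rot: [0.703, 0.711, -0.0, -0.0]
force: [-1.5, -0.6, 0.1]
grip_width: 0.0
gripper_force: 0.0
t 3.23 p [ 559.8 -225.8  214.7] F [-1.5 -0.6  0.1] w 0.0 gf 0.0
nest [([565.1, -144.1, 10.0], 0.82), ([389.7, -389.6, -0.1], 0.77)]
nest_center [([385.3, -386.2, 21.4], 0.8), ([560.6, -144.8, 34.5], 0.68)]
nest_knob [([396.6, -363.6, 60.7], 0.92), ([564.1, -164.4, 77.4], 0.76)]
bolt_pin [([560.8, -66.0, 35.6], 0.87)]
cam_mouth []
cam_axis []
cam_peg []
cam []
stop [([561.3, -165.4, 78.0], 0.43)]
[[309.70691629   0.         319.14530159]
 [  0.         309.70691629 206.28494535]
 [  0.           0.           1.        ]] [[ 2.76913361e-04 -9.55167426e-01 -2.96066058e-01  7.55061146e-02]
 [ 9.99999640e-01  5.01991400e-04 -6.84214105e-04 -5.49981085e-04]
 [ 8.02161641e-04 -2.96065762e-01  9.55167222e-01 -1.30503814e-01]
 [ 0.00000000e+00  0.00000000e+00  0.00000000e+00  1.00000000e+00]]
```

View pics/w1.png

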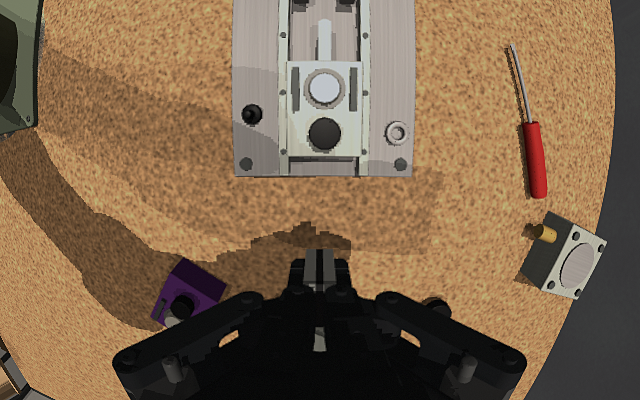

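The wrist view shows the grey nest with its knob at (324,133), cap at (324,88), rear edge at about row 157 and bolt end at (324,22). The rails run straight up the picture.

```bash
cat >> h.py <<'E'
def wray(p,s,u,v,z):
    K=p['K'];dx,dy=u-K[0,2],v-K[1,2];r=np.hypot(dx,dy);th=r/K[0,0]
    d=np.array([np.sin(th)*dx/r,np.sin(th)*dy/r,np.cos(th)]);T=p['tool_from_camera']
    Rt=R.from_quat(s['tool_rot']).as_matrix();c=Rt@T[:3,3]+s['tool_pos'];w=Rt@T[:3,:3]@d
    return ((c+w*(z-c[2])/w[2])*1e3).round(1)
E
python3 - <<'E'
from h import *
s=st(); p=env.read_camera('wrist')
for n,u,v,z in [('knob',324,133,.08),('cap',324,88,.07),('rearL',286,157,.057),('rearR',359,157,.057),('frontL',291,62,.057),('frontR',362,62,.057),('bolt',324,22,.05),('plateL',233,177,.012),('plateR',413,177,.012)]: print(n,wray(p,s,u,v,z))
E
```

```text
t 3.73 p [ 559.6 -226.6  215.4] F [ 0.7  0.2 -0.4] w -0.1 gf 0.0
knob [ 562.5 -168.1   80. ]
cap [ 562.2 -128.5   70. ]
rearL [ 527.3 -192.4   57. ]
rearR [ 596.1 -191.6   57. ]
frontL [ 531.9 -102.8   57. ]
frontR [ 597.  -101.7   57. ]
bolt [561.8 -61.3  50. ]
plateL [ 461.6 -221.    12. ]
plateR [ 665.2 -218.8   12. ]
```

```bash
python3 -m handwheel '[[[0,2.5,34],0],[[0,0,34],0],[[0,0,34],0],[[0,0,34],0],[[0,0,34],0],[[0,0,0],0]]'
python3 -m handwheel '[[[10,0,0],0],[[7,0,0],0],[[5,0,0],0],[[3,0,0],0],[[3,0,0],0],[[3,0,0],0]]'
```

```text
t: 4.28
tool_pos: [0.5597, -0.2254, 0.0399]
tool_rot: [0.703, 0.711, -0.002, -0.004]
force: [-1.5, 1.6, -0.9]
grip_width: -0.0001
gripper_force: 0.0
t: 4.78
tool_pos: [0.5629, -0.1972, 0.0474]
tool_rot: [0.704, 0.71, -0.0, 0.002]
force: [-0.4, -10.7, 8.9]
grip_width: -0.0001
gripper_force: 5.7
```

```bash
python3 -m handwheel '[[[3,0,0],0],[[3,0,0],0],[[3,0,0],0],[[3,0,0],0],[[3,0,0],0],[[3,0,0],0],[[3,0,0],0],[[3,0,0],0]]'
python3 -m handwheel '[[[3,0,0],0],[[3,0,0],0],[[3,0,0],0],[[3,0,0],0],[[3,0,0],0],[[3,0,0],0],[[3,0,0],0],[[3,0,0],0]]'
python3 - <<'E'
from h import *
s=st(); p=env.read_camera('wrist')
for q in (p,env.read_camera('top')):
  for n in ['nest_knob','bolt_pin','cam_mouth','cam_axis','cam_peg','stop']:
    print(n,[(np.round(np.array(d['position'])*1e3,1).tolist(),round(d['p'],2)) for d in env.landmark_of(q,n)][:2])
E
```

```text
t: 5.45
tool_pos: [0.5626, -0.1731, 0.0473]
tool_rot: [0.704, 0.71, -0.0, 0.002]
force: [1.2, -10.7, 8.8]
grip_width: -0.0
gripper_force: 5.5
t: 6.12
tool_pos: [0.5624, -0.1492, 0.0473]
tool_rot: [0.704, 0.71, -0.0, 0.002]
force: [0.1, -10.6, 10.3]
grip_width: 0.0
gripper_force: 5.7
t 6.12 p [ 562.4 -149.2   47.3] F [  0.1 -10.6  10.3] w 0.0 gf 5.702035948634148
nest_knob [([560.7, -116.5, 75.2], 0.9)]
bolt_pin [([558.3, -96.3, 31.5], 0.24)]
cam_mouth []
cam_axis []
cam_peg []
stop []
nest_knob [([564.3, -115.9, 75.3], 0.91)]
bolt_pin [([566.1, -13.4, 33.9], 0.81)]
cam_mouth [([565.4, 4.1, 38.4], 0.79)]
cam_axis [([558.2, 32.4, 69.0], 0.95)]
cam_peg [([522.8, 29.3, 64.8], 0.97)]
stop [([564.7, -27.0, 17.3], 0.5)]
```

```bash
python3 -m handwheel '[[[2,0,-1],0],[[2,0,-1],0],[[2,0,0],0],[[2,0,0],0],[[2,0,0],0],[[2,0,0],0]]'
python3 -m handwheel '[[[1,0,0],0],[[1,0,0],0],[[1,0,0],0]]'
```

```text
t: 7.32
tool_pos: [0.5617, -0.1353, 0.0475]
tool_rot: [0.704, 0.711, 0.0, 0.0]
force: [2.8, -5.4, -2.3]
grip_width: 0.0
gripper_force: 2.5
t: 7.57
tool_pos: [0.5616, -0.1324, 0.0475]
tool_rot: [0.704, 0.711, 0.0, 0.0]
force: [2.6, -5.0, -1.8]
grip_width: -0.0001
gripper_force: 2.6
```

```bash
python3 -m handwheel '[[[1,0,0],0],[[0,0,0],0]]' | grep -E 'pos|force:'
python3 -m handwheel '[[[1,0,0],0],[[0,0,0],0]]'| grep -E 'pos|force:'
```

```text
tool_pos: [0.5616, -0.1312, 0.0474]
force: [2.7, -3.4, -1.7]
gripper_force: 1.7
tool_pos: [0.5616, -0.1305, 0.0475]
force: [3.1, -5.2, -1.9]
gripper_force: 2.9
```

```bash
python3 -m handwheel '[[[1,0,0],0],[[0,0,0],0]]'| grep -E 'pos|force:'
```

```text
tool_pos: [0.5616, -0.1304, 0.0475]
force: [3.4, -10.6, -2.3]
gripper_force: 5.2
```

```bash
python3 -m handwheel '[[[0.6,0,0],0],[[0,0,0],0]]'| grep -E 'pos|force:'
python3 -m handwheel '[[[-4,0,0],0],[[-8,0,0],0],[[-12,0,-10],0],[[0,0,-41],0],[[0,0,-41],0],[[30,0,-20],0],[[0,0,0],0]]' 0
python3 - <<'E'
from h import *
st()
for c in ('top','side','wrist'):
  s=st();q=env.read_camera(c); cv2.imwrite(f'pics/{c}2.png',q['image'])
  for n in ['nest_knob','bolt_pin','cam_mouth','cam_axis','cam_peg','stop']:
    print(n,[(np.round(np.array(d['position'])*1e3,1).tolist(),round(d['p'],2)) for d in env.landmark_of(q,n)][:2])
E
```

```text
tool_pos: [0.5615, -0.1303, 0.0475]
force: [3.4, -14.0, -3.5]
gripper_force: 6.6
t: 8.82
tool_pos: [0.5629, -0.1184, 0.1638]
tool_rot: [0.702, 0.712, 0.003, 0.001]
force: [0.2, 3.1, -0.2]
grip_width: 0.0829
gripper_force: 0.0
t 8.82 p [ 562.9 -118.4  163.8] F [ 0.2  3.1 -0.2] w 82.9 gf 0.0
t 8.82 p [ 562.9 -118.4  163.8] F [ 0.2  3.1 -0.2] w 82.9 gf 0.0
nest_knob [([560.0, -93.9, 73.7], 0.72), ([397.4, -368.3, 61.7], 0.58)]
bolt_pin [([337.8, -450.7, 24.5], 0.84), ([563.6, 2.4, 35.2], 0.61)]
cam_mouth [([565.8, 4.7, 39.2], 0.81)]
cam_axis [([559.5, 30.5, 67.1], 0.97)]
cam_peg [([521.8, 30.2, 65.7], 0.85)]
stop [([563.3, -25.6, 15.9], 0.48)]
t 9.17 p [ 560.9 -123.3  158.6] F [ 0.4 -1.   0.2] w 86.0 gf 0.0
nest_knob [([561.2, -94.6, 72.8], 0.92), ([396.7, -366.8, 58.2], 0.68)]
bolt_pin [([563.1, 9.5, 34.1], 0.67), ([340.5, -450.3, 22.2], 0.62)]
cam_mouth [([563.9, 9.4, 37.9], 0.64)]
cam_axis [([564.1, 28.0, 70.3], 0.59), ([491.7, -150.7, 10.3], 0.49)]
cam_peg [([529.5, 26.7, 64.7], 0.83), ([562.6, -73.1, 37.3], 0.24)]
stop [([565.6, -27.5, 7.7], 0.53)]
t 9.52 p [ 561.2 -122.8  159.2] F [ 0.1 -0.5  0.8] w 85.7 gf 0.0
nest_knob [([391.8, -370.4, 61.3], 0.81), ([558.7, -99.5, 77.9], 0.66)]
bolt_pin [([561.7, 6.7, 36.7], 0.83)]
cam_mouth [([561.6, 5.2, 35.6], 0.73)]
cam_axis [([556.7, 25.9, 68.4], 0.8)]
cam_peg [([525.1, 33.0, 68.7], 0.79)]
stop []
```

View pics/wrist2.png

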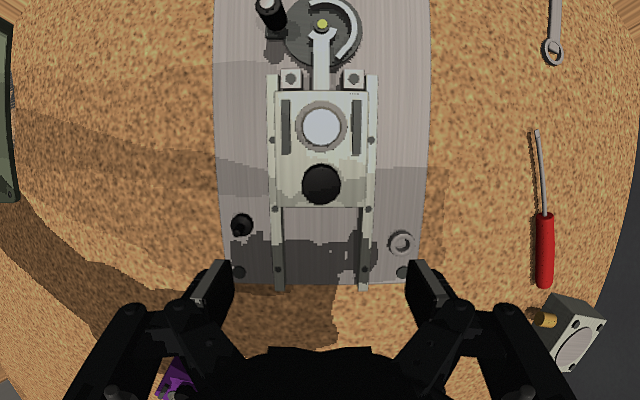

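The bolt (320,70) reaches the cam mouth, the yellow axis dot is at (320,24) and the peg top is at (265,3). I'll go closer to measure the peg and axis.

```bash
python3 -m handwheel '[[[25,-10,0],0],[[25,-10,0],0],[[25,-10,0],0],[[10,-5,0],0],[[0,0,0],0],[[0,0,0],0]]'
python3 - <<'E'
from h import *
s=st();q=env.read_camera('wrist'); cv2.imwrite('pics/w3.png',q['image'])
for n in ['bolt_pin','cam_mouth','cam_axis','cam_peg']:
    print(n,[(np.round(np.array(d['position'])*1e3,1).tolist(),round(d['p'],2)) for d in env.landmark_of(q,n)][:2])
E
```

```text
t: 10.37
tool_pos: [0.5256, -0.0383, 0.1594]
tool_rot: [0.703, 0.711, -0.0, 0.0]
force: [-0.1, 0.6, 0.2]
grip_width: 0.0854
gripper_force: 0.0
t 10.37 p [525.6 -38.3 159.4] F [-0.1  0.6  0.2] w 85.4 gf 0.0
bolt_pin []
cam_mouth [([561.1, 9.9, 33.4], 0.71)]
cam_axis [([558.8, 24.7, 70.8], 0.97)]
cam_peg [([523.2, 27.7, 69.6], 0.71)]
```

View pics/w3.png

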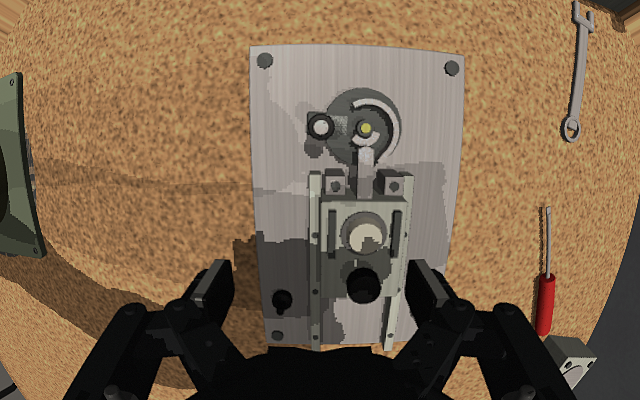

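The peg top is at (320,127), the axis dot at (366,128), and the bolt enters the mouth at (365,165).

```bash
python3 - <<'E'
from h import *
s=st();q=env.read_camera('wrist')
print('peg',wray(q,s,320,127,.088)); 
for z in (.03,.04,.05): print('axis',wray(q,s,366,128,z))
for n,u,v in [('cornL',265,60),('cornR',452,68)]: print(n,wray(q,s,u,v,.012))
print('disc',wray(q,s,362,127,.026))
E
```

```text
t 10.62 p [525.5 -39.  159.2] F [ 0.3  0.5 -0.4] w 85.2 gf 0.0
peg [524.8  27.5  88. ]
axis [563.4  24.9  30. ]
axis [561.9  25.4  40. ]
axis [560.4  25.8  50. ]
cornL [475.7  85.6  12. ]
cornR [647.4  86.5  12. ]
disc [560.5  25.5  26. ]
```

```bash
python3 -m handwheel '[[[30,0,0],0],[[30,0,0],0],[[6.5,0,0],0],[[0,0,0],0],[[0,0,30],0],[[0,0,30],0],[[0,0,26],0],[[0,0,10],0],[[0,0,0],0],[[0,0,0],0]]'
python3 -m handwheel '[[[0,0,0],0],[[0,0,0],0],[[0,0,0],0],[[0,0,0],0],[[0,0,0],0],[[0,0,0],0],[[0,0,0],0],[[0,0,0],0]]' 1
```

```text
t: 11.5
tool_pos: [0.5249, 0.0279, 0.0639]
tool_rot: [0.704, 0.71, -0.0, 0.0]
force: [0.1, 0.3, 1.2]
grip_width: 0.0854
gripper_force: 0.0
t: 12.17
tool_pos: [0.5257, 0.0284, 0.0639]
tool_rot: [0.704, 0.711, 0.001, 0.001]
force: [5.1, -1.5, 6.7]
grip_width: 0.0167
gripper_force: 58.3
```

```bash
cat >> h.py <<'E'
C=np.array([561.5,25.5])
def arc(a0,step,n,r=36.):
    Rt=R.from_quat(env.sense()['tool_rot']).as_matrix()
    a=np.radians(a0+step*np.arange(n+1)); P=np.c_[C[0]-r*np.cos(a),C[1]+r*np.sin(a)]
    D=np.diff(P,axis=0); D=np.c_[D,0*D[:,:1]]@Rt; print(f'{a0}->{a0+step*n}',D[:,:2].round(1).tolist()); return P[-1]
def rep():
    s=st(); d=np.array(s['tool_pos'][:2])*1e3-C; a=np.arctan2(d[1],-d[0]); f=np.array(s['force'][:2])
    t=np.array([np.sin(a),np.cos(a)]); print('a',np.degrees(a).round(1),'r',np.hypot(*d).round(2),'Ft',(-f@t).round(2),'Fr(out)',(f@d/np.hypot(*d)).round(2))
E
python3 - <<'E'
from h import *
rep()
for i in range(5): arc(4.5+40*i,4,10)
E
```

```text
t 12.17 p [525.7  28.4  63.9] F [ 5.1 -1.5  6.7] w 16.7 gf 58.33715135464445
a 4.6 r 35.95 Ft 1.07 Fr(out) -5.21
4.5->44.5 [[2.5, 0.3], [2.5, 0.5], [2.4, 0.7], [2.4, 0.8], [2.3, 1.0], [2.2, 1.1], [2.2, 1.3], [2.1, 1.4], [2.0, 1.6], [1.8, 1.7]]
44.5->84.5 [[1.7, 1.8], [1.6, 2.0], [1.4, 2.1], [1.3, 2.2], [1.1, 2.2], [1.0, 2.3], [0.8, 2.4], [0.6, 2.4], [0.5, 2.5], [0.3, 2.5]]
84.5->124.5 [[0.1, 2.5], [-0.0, 2.5], [-0.2, 2.5], [-0.4, 2.5], [-0.6, 2.4], [-0.7, 2.4], [-0.9, 2.3], [-1.1, 2.3], [-1.2, 2.2], [-1.4, 2.1]]
124.5->164.5 [[-1.5, 2.0], [-1.7, 1.9], [-1.8, 1.8], [-1.9, 1.6], [-2.0, 1.5], [-2.1, 1.4], [-2.2, 1.2], [-2.3, 1.1], [-2.3, 0.9], [-2.4, 0.7]]
164.5->204.5 [[-2.4, 0.6], [-2.5, 0.4], [-2.5, 0.2], [-2.5, 0.0], [-2.5, -0.1], [-2.5, -0.3], [-2.5, -0.5], [-2.4, -0.7], [-2.4, -0.8], [-2.3, -1.0]]
```

```bash
python3 -m handwheel '[[[0,0.6,-0.5],0],[[2.5,0.3,0],0],[[2.5,0.5,0],0],[[2.4,0.7,0],0],[[2.4,0.8,0],0],[[2.3,1.0,0],0]]' >/dev/null; python3 -c 'from h import *;rep()'
```

```text
t 12.67 p [528.5  40.3  63.9] F [ 1.  -3.8  4.1] w 16.7 gf 59.605590859359836
a 24.1 r 36.2 Ft 3.04 Fr(out) -2.46
```

```bash
python3 -m handwheel '[[[2.2,1.1,0],0],[[2.2,1.3,0],0],[[2.1,1.4,0],0],[[2.0,1.6,0],0],[[1.8,1.7,0],0],[[1.7,1.8,0],0],[[1.6,2.0,0],0]]' >/dev/null; python3 -c 'from h import *;rep()'
```

```text
t 13.25 p [539.   54.4  63.9] F [-1.  -3.2  7.6] w 16.6 gf 59.89400128134548
a 52.0 r 36.63 Ft 2.72 Fr(out) -1.94
```

```bash
python3 -m handwheel '[[[1.4,2.1,0],0],[[1.3,2.2,0],0],[[1.1,2.2,0],0],[[1.0,2.3,0],0],[[0.8,2.4,0],0],[[0.6,2.4,0],0],[[0.5,2.5,0],0],[[0.3,2.5,0],0]]' >/dev/null; python3 -c 'from h import *;rep()'
```

```text
t 13.92 p [556.9  62.1  63.9] F [-7.  -0.9 11.1] w 16.5 gf 60.44880267563258
a 82.8 r 36.88 Ft 7.03 Fr(out) -0.04
```

```bash
python3 -m handwheel '[[[0,0,-0.5],0],[[0,0,0],0]]' >/dev/null; python3 - <<'E'
from h import *
rep();q=env.read_camera('side'); cv2.imwrite('pics/s4.png',cv2.resize(q['image'][140:250,260:400],None,fx=5,fy=5))
q=env.read_camera('wrist')
for n in ['cam_axis','cam_peg','nest_knob']:
    print(n,[(np.round(np.array(d['position'])*1e3,1).tolist(),round(d['p'],2)) for d in env.landmark_of(q,n)][:2])
rep()
E
```

```text
t 14.08 p [557.3  62.   64. ] F [-2.4  0.2 -0.5] w 16.7 gf 59.16387460013539
a 83.4 r 36.77 Ft 2.36 Fr(out) 0.51
cam_axis [([559.0, 25.2, 69.2], 0.82), ([556.8, 6.9, 37.5], 0.23)]
cam_peg [([557.7, 63.5, 68.0], 0.67)]
nest_knob []
t 14.33 p [557.3  62.   64.1] F [-3.1  4.6 -3.2] w 16.6 gf 58.945905201644564
a 83.4 r 36.7 Ft 2.56 Fr(out) 4.93
```

View pics/s4.png

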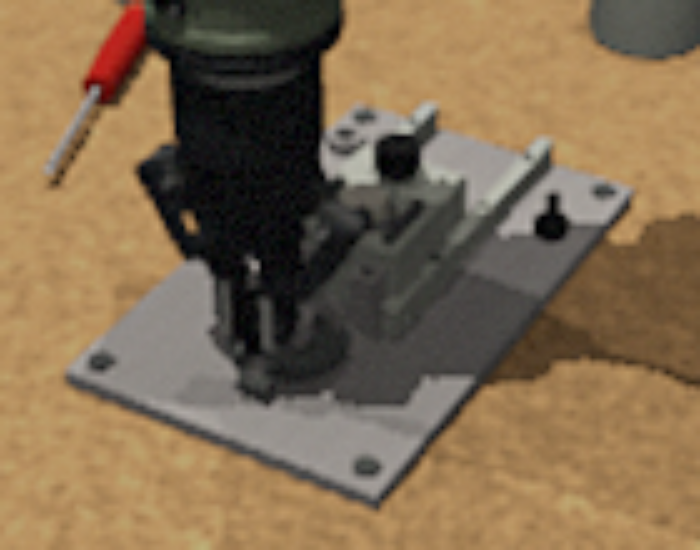

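The peg is still held, about 90° round, and the fingers are clear of the nest. I'll continue more slowly with the centre refined.

```bash
sed -i 's/^C=.*/C=np.array([561.5,26.0])/' h.py; python3 -m handwheel '[[[0.1,1.3,0],0],[[0,1.3,0],0],[[0,1.3,0],0],[[-0.1,1.3,0],0]]' >/dev/null; python3 - <<'E'
from h import *
rep()
for i in range(4): arc(91+30*i,2,15)
E
```

```text
t 14.67 p [562.   62.2  64.1] F [-7.4  5.4 -0.6] w 16.7 gf 59.2782219028868
a 90.8 r 36.24 Ft 7.46 Fr(out) 5.33
91->121 [[-0.1, 1.3], [-0.1, 1.3], [-0.1, 1.2], [-0.2, 1.2], [-0.2, 1.2], [-0.3, 1.2], [-0.3, 1.2], [-0.4, 1.2], [-0.4, 1.2], [-0.4, 1.2], [-0.5, 1.2], [-0.5, 1.1], [-0.6, 1.1], [-0.6, 1.1], [-0.6, 1.1]]
121->151 [[-0.7, 1.1], [-0.7, 1.0], [-0.7, 1.0], [-0.8, 1.0], [-0.8, 1.0], [-0.9, 0.9], [-0.9, 0.9], [-0.9, 0.9], [-0.9, 0.8], [-1.0, 0.8], [-1.0, 0.8], [-1.0, 0.7], [-1.0, 0.7], [-1.1, 0.7], [-1.1, 0.6]]
151->181 [[-1.1, 0.6], [-1.1, 0.5], [-1.2, 0.5], [-1.2, 0.5], [-1.2, 0.4], [-1.2, 0.4], [-1.2, 0.3], [-1.2, 0.3], [-1.2, 0.2], [-1.2, 0.2], [-1.2, 0.2], [-1.3, 0.1], [-1.3, 0.1], [-1.3, 0.0], [-1.3, -0.0]]
181->211 [[-1.3, -0.1], [-1.3, -0.1], [-1.2, -0.1], [-1.2, -0.2], [-1.2, -0.2], [-1.2, -0.3], [-1.2, -0.3], [-1.2, -0.4], [-1.2, -0.4], [-1.2, -0.4], [-1.2, -0.5], [-1.1, -0.5], [-1.1, -0.6], [-1.1, -0.6], [-1.1, -0.6]]
```

```bash
python3 -m handwheel '[[[0,1.3,0],0],[[0,1.3,0],0],[[-0.1,1.2,0],0],[[-0.2,1.2,0],0]]' >/dev/null; python3 -c 'from h import *;rep()'
python3 -m handwheel '[[[-0.1,1.2,0],0],[[-0.2,1.2,0],0],[[-0.2,1.2,0],0],[[-0.3,1.2,0],0]]' >/dev/null; python3 -c 'from h import *;rep()'
```

```text
t 15.0 p [567.1  61.9  64.1] F [-6.9  4.4 -1.2] w 16.8 gf 59.28529609564521
a 98.9 r 36.34 Ft 7.53 Fr(out) 3.23
t 15.33 p [571.6  60.9  64. ] F [-9.9  3.6  0.7] w 16.4 gf 59.577085912274015
a 106.2 r 36.35 Ft 10.48 Fr(out) 0.72
```

```bash
python3 - <<'E'
from h import *
rep();q=env.read_camera('wrist'); i=q['image']; cv2.imwrite('pics/w5.png',np.vstack([cv2.resize(i[150:400,200:440],(576,600))]))
rep()
for k in range(4): env.read_camera('side'); rep()
E
```

```text
t 15.33 p [571.6  60.9  64. ] F [-9.9  3.6  0.7] w 16.4 gf 59.577085912274015
a 106.2 r 36.35 Ft 10.48 Fr(out) 0.72
t 15.38 p [571.9  60.8  64. ] F [-6.   3.5 -0. ] w 16.7 gf 59.560822714801134
a 106.6 r 36.35 Ft 6.71 Fr(out) 1.65
t 15.43 p [571.9  60.8  64.1] F [-6.4  2.1 -1.1] w 16.8 gf 59.52708286688676
a 106.6 r 36.37 Ft 6.71 Fr(out) 0.22
t 15.48 p [571.9  60.8  64.1] F [-6.2  3.2 -1.8] w 16.4 gf 59.512111616108996
a 106.7 r 36.35 Ft 6.91 Fr(out) 1.31
t 15.53 p [571.9  60.8  64.1] F [-6.7  2.7 -1.4] w 16.6 gf 59.502498483147974
a 106.7 r 36.38 Ft 7.18 Fr(out) 0.66
t 15.58 p [571.9  60.8  64.1] F [-6.2  3.2 -1. ] w 16.8 gf 59.49801527769864
a 106.7 r 36.36 Ft 6.82 Fr(out) 1.33
```

View pics/w5.png

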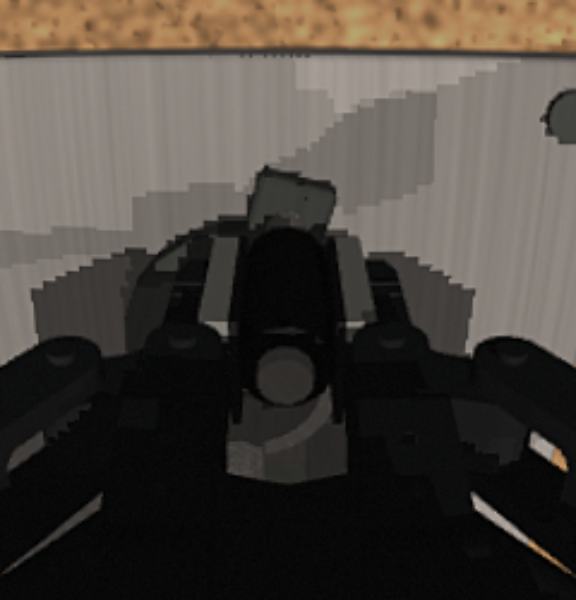

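Settled readings matter more than the moving ones. I'll step on slowly and let it settle before each averaged reading.

```bash
cat >> h.py <<'E'
def avg(n=4):
    o=[]
    for k in range(n):
        env.read_camera('side'); s=env.sense(); d=np.array(s['tool_pos'][:2])*1e3-C; a=np.arctan2(d[1],-d[0]); f=np.array(s['force'][:2])
        o.append([np.degrees(a),np.hypot(*d),-f@[np.sin(a),np.cos(a)],f@d/np.hypot(*d),s['force'][2]])
    print('t',round(s['t'],2),'a r Ft Fr Fz',np.mean(o,0).round(2))
E
python3 -m handwheel '[[[-0.2,0.6,0],0],[[-0.2,0.6,0],0],[[-0.2,0.6,0],0],[[-0.2,0.6,0],0],[[0,0,0],0]]' >/dev/null; python3 -c 'from h import *;avg()'
python3 -m handwheel '[[[-0.2,0.6,0],0],[[-0.2,0.6,0],0],[[-0.2,0.6,0],0],[[-0.2,0.6,0],0],[[0,0,0],0]]' >/dev/null; python3 -c 'from h import *;avg()'
```

```text
t 16.2 a r Ft Fr Fz [109.72  36.38  11.12   0.19   2.23]
t 16.82 a r Ft Fr Fz [113.29  36.42  12.98  -0.84   3.28]
```

```bash
cat > k.py <<'E'
from h import *
from scipy.ndimage import shift
a=cv2.imread('pics/side2.png'); 
s4=cv2.resize(cv2.imread('pics/s4.png'),(140,110),interpolation=cv2.INTER_AREA)
b=np.mean([env.read_camera('side')['image'] for k in range(3)],0).astype('uint8')
q=env.read_camera('side')
def proj(X): c=q['R']@X+q['t']; v=q['K']@c; return v[:2]/v[2]
k=np.array([.562,-.095,.075]); u=proj(k); J=(proj(k+[0,.001,0])-u); print('knob px',u.round(1),'px per mm',J.round(3))
f4=a.copy(); f4[140:250,260:400]=s4
x,y=u.round().astype(int); w=8
for nm,im in (('83deg',f4),('now',b)):
    g=lambda m:cv2.cvtColor(m,cv2.COLOR_BGR2GRAY).astype(np.float32)[y-w:y+w,x-w:x+w]
    best=None;M=np.eye(2,3,dtype=np.float32)
    try:
        cc,M=cv2.findTransformECC(g(a),g(im),M,cv2.MOTION_TRANSLATION,(3,200,1e-6),None,3); d=M[:,2]; print(nm,'shift',d.round(2),'cc',round(cc,3),'mm',round(float(d@J/(J@J)),2))
    except cv2.error as e: print(nm,'fail')
rep()
E
python3 k.py
```

```text
knob px [339.6 170.2] px per mm [-0.172  0.165]
83deg shift [-0.73  0.45] cc 0.763 mm 3.52
now shift [-0.92  0.52] cc 0.837 mm 4.31
t 17.02 p [575.9  59.5  64. ] F [-12.9   3.3   3.6] w 16.5 gf 59.968579548610705
a 113.3 r 36.43 Ft 13.16 Fr(out) -2.07
```

Friction was flat at about 7.5 N (83–99°) and has climbed to 13 N since, so it's probably tight. Before any more turning I'll ease off the load, let go and check the gap at the posts by eye.

```bash
python3 -m handwheel '[[[0.1,-0.3,0],0],[[0.1,-0.3,0],0],[[0,0,0],0]]' >/dev/null; python3 -c 'from h import *;avg(2)'
python3 -m handwheel '[[[0.1,-0.3,0],0],[[0.1,-0.3,0],0],[[0,0,0],0]]' >/dev/null; python3 -c 'from h import *;avg(2)'
python3 -m handwheel '[[[0.1,-0.3,0],0],[[0.1,-0.2,0],0],[[0,0,0],0]]' >/dev/null; python3 -c 'from h import *;avg(2)'
```

```text
t 17.37 a r Ft Fr Fz [113.15  36.4    9.31  -0.94   0.53]
t 17.72 a r Ft Fr Fz [ 1.1295e+02  3.6410e+01  5.8700e+00  6.0000e-02 -1.4900e+00]
t 18.07 a r Ft Fr Fz [112.69  36.39   5.35   0.42  -5.38]
```

```bash
python3 -m handwheel '[[[0.1,-0.3,0.3],0],[[0.1,-0.3,0],0],[[0,0,0],0]]' >/dev/null; python3 -c 'from h import *;avg(2)'
python3 -m handwheel '[[[0.1,-0.3,0],0],[[0.1,-0.2,0],0],[[0,0,0],0]]' >/dev/null; python3 -c 'from h import *;avg(2)'
```

```text
t 18.42 a r Ft Fr Fz [112.43  36.39   3.21  -0.29  -2.72]
t 18.77 a r Ft Fr Fz [111.86  36.41  -0.81  -0.24  -3.62]
```

```bash
python3 -m handwheel '[[[0,0,0],0],[[0,0,0],0],[[0,0,0],0],[[0,0,0],0]]' 0 >/dev/null
python3 -m handwheel '[[[0,0,-20],0],[[0,0,-30],0],[[0,0,-30],0],[[-30,-4,-15],0],[[-40,-5,0],0],[[-40,-5,0],0],[[0,0,0],0],[[0,0,0],0]]'
python3 - <<'E'
from h import *
s=st();q=env.read_camera('wrist'); cv2.imwrite('pics/w6.png',cv2.resize(q['image'][60:260,220:480],None,fx=3,fy=3,interpolation=cv2.INTER_CUBIC)); cv2.imwrite('pics/w6full.png',q['image'])
E
```

```text
t: 19.77
tool_pos: [0.5617, -0.0525, 0.1591]
tool_rot: [0.705, 0.709, -0.0, 0.0]
force: [0.9, 1.4, -0.3]
grip_width: 0.0853
gripper_force: 0.0
t 19.77 p [561.7 -52.5 159.1] F [ 0.9  1.4 -0.3] w 85.3 gf 0.0
```

View pics/w6.png

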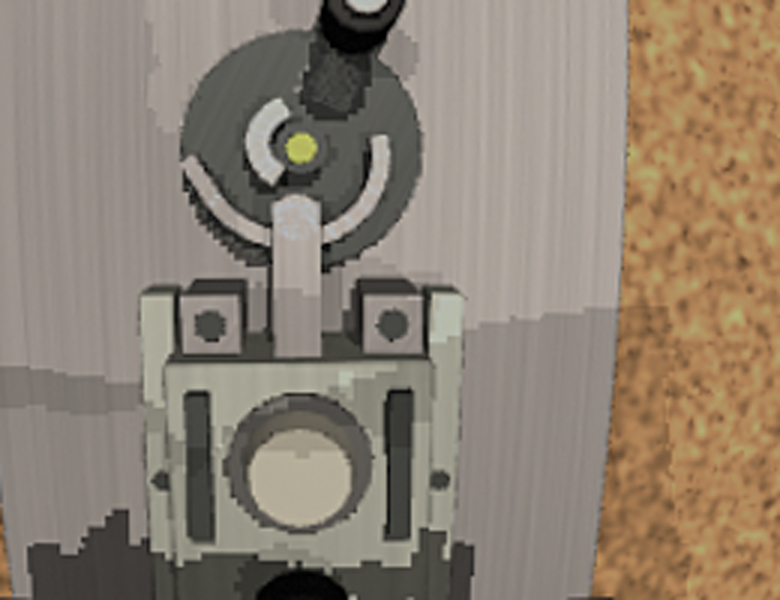

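The hook wraps the pin, with the peg at crop (365,5). The posts' near edges are at crop row ~352 (z≈48 mm) and the nest's front edge at ~361 (z≈57 mm). Next I'll compute the gap.

```bash
python3 - <<'E'
from h import *
s=st();q=env.read_camera('wrist'); g=cv2.cvtColor(cv2.imread('pics/w6full.png'),cv2.COLOR_BGR2GRAY)
for u in (286,290,294,345,350,355): print(u,g[170:186,u].tolist())
for v in (176,177,178): print('post',v,wray(q,s,290,v,.048),wray(q,s,350,v,.048))
for v in (179,180,181): print('nest',v,wray(q,s,290,v,.057),wray(q,s,350,v,.057))
print('peg',wray(q,s,220+367/3,60+0/3,.088),'axis',wray(q,s,220+301/3,60+148/3,.042))
for n in ['bolt_pin','cam_axis','cam_peg']:
    print(n,[(np.round(np.array(d['position'])*1e3,1).tolist(),round(d['p'],2)) for d in env.landmark_of(q,n)][:1])
E
```

```text
t 19.82 p [561.9 -50.4 159.1] F [-0.4  0.3 -0.2] w 85.5 gf 0.0
286 [65, 86, 132, 145, 142, 140, 141, 123, 47, 69, 54, 127, 162, 169, 169, 167]
290 [73, 73, 71, 45, 136, 142, 143, 124, 46, 69, 54, 129, 161, 165, 164, 164]
294 [66, 85, 149, 149, 143, 140, 141, 123, 44, 68, 54, 134, 165, 169, 167, 167]
345 [154, 147, 144, 142, 140, 140, 136, 115, 60, 58, 118, 150, 166, 161, 137, 140]
350 [72, 71, 63, 30, 128, 140, 136, 118, 62, 60, 118, 147, 162, 157, 128, 131]
355 [93, 114, 148, 143, 137, 136, 136, 123, 61, 64, 114, 131, 135, 136, 135, 135]
post 176 [537.7 -24.7  48. ] [585.6 -24.3  48. ]
post 177 [537.7 -25.5  48. ] [585.6 -25.1  48. ]
post 178 [537.7 -26.3  48. ] [585.6 -25.9  48. ]
nest 179 [538.5 -25.2  57. ] [584.7 -24.8  57. ]
nest 180 [538.5 -26.   57. ] [584.7 -25.6  57. ]
nest 181 [538.5 -26.8  57. ] [584.8 -26.4  57. ]
peg [575.   60.4  88. ] axis [561.4  28.2  42. ]
bolt_pin [([556.1, 4.1, 37.3], 0.79)]
cam_axis []
cam_peg [([573.6, 59.5, 68.0], 0.65)]
```

The nest sits at the posts to within about 0.5 mm, but my friction baseline is uncertain. I'll regrip, back off a few degrees and re-tighten with dense slow readings to get a clean force-angle curve.

```bash
python3 -m handwheel '[[[35,4,0],0],[[35,4,0],0],[[35,4,0],0],[[5.2,1.8,0],0],[[0,0,0],0],[[0,0,30],0],[[0,0,30],0],[[0,0,25],0],[[0,0,10],0],[[0,0,0],0]]' | grep pos
python3 -m handwheel '[[[0,0,0],0],[[0,0,0],0],[[0,0,0],0],[[0,0,0],0],[[0,0,0],0],[[0,0,0],0],[[0,0,0],0],[[0,0,0],0]]' 1 >/dev/null; python3 - <<'E'
from h import *
rep(); arc(112,-2,8); arc(96,1,30)
E
```

```text
tool_pos: [0.5736, 0.0597, 0.0623]
t 21.52 p [574.9  60.2  64.7] F [-0.1 -0.4  7.6] w 16.3 gf 58.26897845186977
a 111.4 r 36.72 Ft -0.03 Fr(out) -0.39
112->96 [[0.5, -1.2], [0.4, -1.2], [0.4, -1.2], [0.3, -1.2], [0.3, -1.2], [0.3, -1.2], [0.2, -1.2], [0.2, -1.2]]
96->126 [[-0.1, 0.6], [-0.1, 0.6], [-0.1, 0.6], [-0.1, 0.6], [-0.1, 0.6], [-0.1, 0.6], [-0.1, 0.6], [-0.2, 0.6], [-0.2, 0.6], [-0.2, 0.6], [-0.2, 0.6], [-0.2, 0.6], [-0.2, 0.6], [-0.2, 0.6], [-0.2, 0.6], [-0.2, 0.6], [-0.2, 0.6], [-0.3, 0.6], [-0.3, 0.6], [-0.3, 0.6], [-0.3, 0.6], [-0.3, 0.6], [-0.3, 0.5], [-0.3, 0.5], [-0.3, 0.5], [-0.3, 0.5], [-0.3, 0.5], [-0.4, 0.5], [-0.4, 0.5], [-0.4, 0.5]]
```

```bash
p(){ python3 -c 'from h import *;rep()' | grep Ft; }
python3 -m handwheel '[[[0.2,-0.6,-0.8],0],[[0.2,-0.6,0],0]]' >/dev/null;p
python3 -m handwheel '[[[0.2,-0.6,0],0],[[0.2,-0.6,0],0]]' >/dev/null;p
python3 -m handwheel '[[[0.2,-0.6,0],0],[[0.2,-0.6,0],0]]' >/dev/null;p
python3 -m handwheel '[[[0.2,-0.6,0],0],[[0.2,-0.6,0],0]]' >/dev/null;p
python3 -m handwheel '[[[0.2,-0.6,0],0],[[0.2,-0.6,0],0]]' >/dev/null;p
python3 -m handwheel '[[[0.1,-0.6,0],0],[[0.1,-0.6,0],0]]' >/dev/null;p
python3 -m handwheel '[[[0.1,-0.6,0],0],[[0.1,-0.6,0],0]]' >/dev/null;p
python3 -m handwheel '[[[0.1,-0.6,0],0],[[0.1,-0.6,0],0]]' >/dev/null;p
```

```text
a 109.4 r 36.65 Ft -3.88 Fr(out) 1.73
a 107.2 r 36.65 Ft -3.41 Fr(out) 2.7
a 104.9 r 36.64 Ft -4.3 Fr(out) 1.27
a 102.9 r 36.66 Ft -4.44 Fr(out) 2.19
a 100.9 r 36.66 Ft -3.16 Fr(out) 0.98
a 99.0 r 36.69 Ft -3.32 Fr(out) 0.17
a 97.1 r 36.65 Ft -2.37 Fr(out) 1.19
a 95.2 r 36.68 Ft -3.87 Fr(out) -0.95
```

```bash
p(){ python3 -c 'from h import *;rep()' | grep Ft; }
python3 -m handwheel '[[[-0.1,0.6,0],0],[[-0.1,0.6,0],0]]' >/dev/null;p
python3 -m handwheel '[[[-0.1,0.6,0],0],[[-0.1,0.6,0],0]]' >/dev/null;p
python3 -m handwheel '[[[-0.1,0.6,0],0],[[-0.1,0.6,0],0]]' >/dev/null;p
python3 -m handwheel '[[[-0.2,0.6,0],0],[[-0.1,0.6,0],0]]' >/dev/null;p
python3 -m handwheel '[[[-0.2,0.6,0],0],[[-0.2,0.6,0],0]]' >/dev/null;p
python3 -m handwheel '[[[-0.2,0.6,0],0],[[-0.2,0.6,0],0]]' >/dev/null;p
```

```text
a 96.1 r 36.68 Ft 3.62 Fr(out) -0.09
a 98.6 r 36.66 Ft 2.81 Fr(out) 1.0
a 100.9 r 36.71 Ft 2.99 Fr(out) 0.11
a 102.9 r 36.69 Ft 3.59 Fr(out) 0.08
a 105.0 r 36.69 Ft 2.61 Fr(out) 0.59
a 107.0 r 36.69 Ft 2.76 Fr(out) 1.37
```

```bash
p(){ python3 -c 'from h import *;rep()' | grep -v w1; }
python3 -m handwheel '[[[-0.2,0.6,0],0]]' >/dev/null;p
python3 -m handwheel '[[[-0.2,0.6,0],0]]' >/dev/null;p
python3 -m handwheel '[[[-0.2,0.6,0],0]]' >/dev/null;p
python3 -m handwheel '[[[-0.2,0.6,0],0]]' >/dev/null;p
python3 -m handwheel '[[[-0.2,0.6,0],0]]' >/dev/null;p
```

```text
t 23.93 p [572.8  60.9  64.8] F [-3.4  3.  -1.9] w 16.3 gf 60.53017331199953
a 107.9 r 36.64 Ft 4.11 Fr(out) 1.8
t 24.02 p [573.3  60.7  64.8] F [-3.6  2.9 -0.7] w 16.4 gf 60.55806200402003
a 108.8 r 36.66 Ft 4.33 Fr(out) 1.59
t 24.1 p [573.9  60.5  64.8] F [-4.1  3.9 -1. ] w 16.3 gf 60.588281234231545
a 109.7 r 36.67 Ft 5.2 Fr(out) 2.24
t 24.18 p [574.4  60.3  64.8] F [-5.3  2.7 -0.2] w 16.4 gf 60.63374883742654
a 110.6 r 36.69 Ft 5.94 Fr(out) 0.69
t 24.27 p [574.9  60.1  64.8] F [-4.7  3.3 -0.3] w 16.5 gf 60.68418413597101
a 111.5 r 36.68 Ft 5.54 Fr(out) 1.36
```

```bash
p(){ python3 -c 'from h import *;rep()' | grep Ft; }
python3 -m handwheel '[[[-0.2,0.6,0],0]]' >/dev/null;p
python3 -m handwheel '[[[-0.2,0.6,0],0]]' >/dev/null;p
python3 -m handwheel '[[[0,0,0],0]]' >/dev/null;p
```

```text
a 112.4 r 36.72 Ft 6.64 Fr(out) 1.09
a 113.3 r 36.7 Ft 7.11 Fr(out) -0.21
a 113.4 r 36.69 Ft 6.62 Fr(out) 0.81
```

```bash
p(){ python3 -c 'from h import *;rep()' | grep Ft; }
python3 -m handwheel '[[[-0.2,0.6,0],0]]' >/dev/null;p
python3 -m handwheel '[[[-0.3,0.6,0],0]]' >/dev/null;p
python3 -m handwheel '[[[0,0,0],0]]' >/dev/null;python3 -c 'from h import *;avg()'
```

```text
a 114.1 r 36.72 Ft 7.29 Fr(out) -0.59
a 115.1 r 36.74 Ft 7.96 Fr(out) -0.34
t 24.97 a r Ft Fr Fz [115.36  36.7    6.12  -0.33   0.5 ]
```

```bash
p(){ python3 -c 'from h import *;rep()' | grep Ft; }
python3 -m handwheel '[[[-0.2,0.6,0],0]]' >/dev/null;p
python3 -m handwheel '[[[-0.3,0.6,0],0]]' >/dev/null;p
python3 -m handwheel '[[[0,0,0],0]]' >/dev/null;p
```

```text
a 116.0 r 36.72 Ft 8.08 Fr(out) -1.55
a 116.9 r 36.72 Ft 8.62 Fr(out) -0.63
a 117.1 r 36.72 Ft 6.95 Fr(out) -1.13
```

Forward friction is about 3.1 N, and the force has climbed steadily (~22 N/rad) to 8.6 N. That is about 5.5 N above friction, so it is tight. I'll ease off and release.

```bash
p(){ python3 -c 'from h import *;rep()' | grep Ft; }
python3 -m handwheel '[[[0.2,-0.4,0],0],[[0.2,-0.4,0],0],[[0,0,0],0]]' >/dev/null;p
python3 -m handwheel '[[[0.1,-0.3,0],0],[[0,0,0],0]]' >/dev/null;p
python3 -m handwheel '[[[0,0,0],0],[[0,0,0],0],[[0,0,0],0],[[0,0,0],0]]' 0 >/dev/null
python3 -m handwheel '[[[0,0,-20],0],[[0,0,-30],0],[[0,0,-30],0],[[-30,-4,-15],0],[[-40,-5,0],0],[[-40,-5,0],0],[[0,0,0],0],[[0,0,0],0],[[0,0,0],0]]' >/dev/null
python3 - <<'E'
from h import *
s=st();q=env.read_camera('wrist'); i=q['image'];cv2.imwrite('pics/w7f.png',i)
cv2.imwrite('pics/w7.png',cv2.resize(i[60:260,220:480],None,fx=3,fy=3,interpolation=cv2.INTER_CUBIC))
g=cv2.cvtColor(i,cv2.COLOR_BGR2GRAY)
for u in (286,294,345,355): print(u,g[170:188,u].tolist())
E
```

```text
a 116.9 r 36.72 Ft 1.51 Fr(out) -1.08
a 116.6 r 36.72 Ft -0.11 Fr(out) -1.16
t 26.72 p [564.9 -50.4 159.9] F [-0.1  0.4 -0.8] w 85.2 gf 0.0
286 [73, 73, 72, 73, 72, 54, 103, 145, 139, 141, 75, 54, 94, 134, 160, 164, 163, 162]
294 [153, 150, 147, 148, 149, 151, 151, 149, 147, 144, 70, 55, 95, 132, 159, 164, 163, 162]
345 [72, 72, 72, 72, 68, 53, 103, 138, 138, 144, 73, 56, 85, 122, 161, 170, 139, 130]
355 [140, 139, 139, 141, 143, 146, 144, 141, 139, 114, 67, 56, 78, 106, 137, 138, 137, 137]
```

View pics/w7.png

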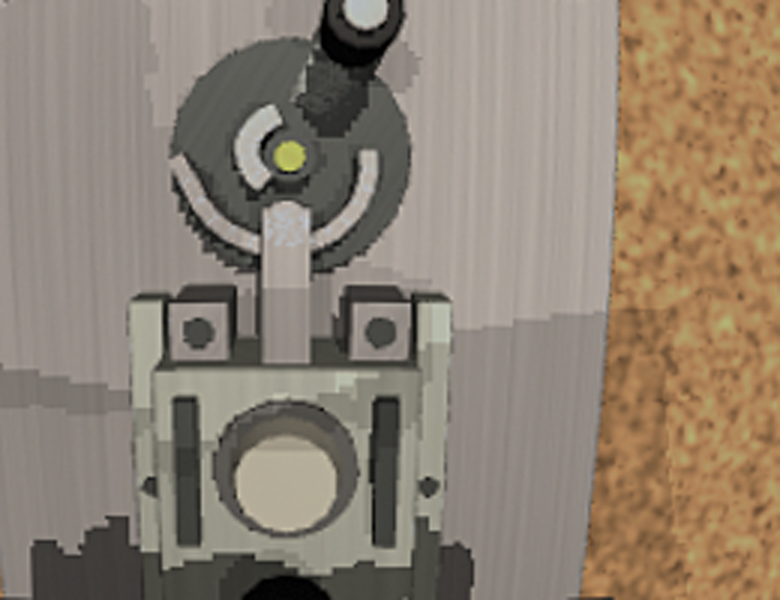

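The hook holds the pin (crop 288,225). The nest front (row ~367) is against both posts (row ~360) to within measurement, and the gripper is clear.

```bash
python3 -c 'from h import *;print(env.finish_job())'
```

```text
the job is handed in; nothing more can be done
None
```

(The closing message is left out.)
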